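# Find the sign stand with the tired clip and send it to mending

### The job

One of the three sign stands on the pantry table has a tired clip: test them by pulling the cards along their lean - a sound clip keeps its card and the stand comes up with it (set that one down again where it stood, card still in its clip), the tired one lets its card slide out while the stand stays put. Draw the card right out of the tired clip, lay it in the mending tray, and stand the tired stand upright in the tray as well. Knock nothing over and leave the groceries where they are.

Things in the scene. Friction and masses are not known exactly. Their poses are not given: they have to be found in the camera images.
- stand_1: sign stand, one of three exactly alike: steel disc foot 72 mm across, 12 mm thick; flat bar stem 36 mm wide (along y), 5 mm thick; on it a sprung clip whose back plate leans 30 degrees towards -x. About 0.42 kg (+-15%), nearly all in the foot. Origin: centre of the foot's underside, z up; at yaw 0 it leans towards the robot (yaw within 0.4 rad of that).
- stand_2: sign stand, as stand_1. In its frame the clip's mouth, where the card's lower edge sits, is at (4, 0, 45) mm; the 36 mm wide back plate, on the robot's side of the card, rises from (6, 0, 34) to (-13, 0, 63) mm. With the card out, the stand can be picked up from straight above across the 36 mm edges of stem and plate, fingers closing along its y, at about (1, 0, 46) mm.
- stand_3: sign stand, as stand_1. Two of the three clips are sound: drawing out their card takes 8 N or more, so the stand (about 4 N) comes up with its card. The third is tired: its card slides out at about 1 N and the stand stays on the table. Neither looks, number nor place tell which one it is; only a pull does.
- card_1: the sign card in stand_1: a stiff white foam board 100 mm wide, 80 mm high, 8 mm thick, 30 g, with a printed frame on the side away from the robot. Origin: the middle of the board. In the clip its axes are parallel to the stand's and its origin is at (-16, 0, 80) mm in the stand's frame.
- card_2: the sign card in stand_2, as card_1. The board is tilted in its own frame: its width runs along y, its height along (-0.5, 0, 0.866) from the clip to the free upper edge, and its faces look along +-(0.866, 0, 0.5).
- card_3: the sign card in stand_3, as card_1. The lowest 14 mm are between the jaws and the back plate covers the lowest 24 mm of the side towards the robot. The free upper edge can be pinched across the 8 mm thickness, the tool leaning as the board does; the card comes out along its height.
- tray: the mending tray, a fixed open grey plastic tray, outside 220 mm (its x) by 300 mm (its y), 45 mm high, walls and floor 5 mm thick, empty. Origin: centre of its underside; z up. On the robot's right.
- can_1: a bystander, leave it standing where it is: a food can, 67 mm across, 102 mm high. Origin: centre of its underside.
- can_2: a bystander, leave it standing where it is: a food can, 67 mm across, 102 mm high. Origin: centre of its underside.
- jar: a bystander, leave it standing where it is: a glass jar with a steel lid, 72 mm across, 118 mm high. Origin: centre of its underside.
- fish_can: a bystander, leave it standing where it is: a flat fish can, 84 mm across, 36 mm high. Origin: centre of its underside.
- spice_jar: a bystander, leave it standing where it is: a small amber jar with a black cap, 44 mm across, 75 mm high. Origin: centre of its underside.
- carton: a bystander, leave it standing where it is: a cardboard food carton, 45 x 95 mm, 150 mm high. Origin: centre of its underside.
Not all that is in view belongs to the job. Leave any pink look-alike of the stand_3 alone.

How it is judged:
On the way:
1. a card is drawn right out of its clip while its stand stays put (upright, moved less than 30 mm), which only the tired clip allows (((distance between card_1 and stand_1 above 0.105 m and distance of stand_1 from where it was at the start of the episode below 0.03 m and angle between stand_1's own z axis and vertical below 0.2 rad) or (distance between card_2 and stand_2 above 0.105 m and distance of stand_2 from where it was at the start of the episode below 0.03 m and angle between stand_2's own z axis and vertical below 0.2 rad) or (distance between card_3 and stand_3 above 0.105 m and distance of stand_3 from where it was at the start of the episode below 0.03 m and angle between stand_3's own z axis and vertical below 0.2 rad))), for 0.2 s.
At the end, for the whole second after the job is handed in: The tired stand is upright (within 0.35 rad) on the floor of the mending tray and its card lies inside the tray; the two sound stands stand upright (within 0.1 rad), within 50 mm of where they began, each with its card in its clip (drawn out no more than about 10 mm); all at rest (((x of stand_1 in the frame of tray between -0.08 and 0.08 m and y of stand_1 in the frame of tray between -0.12 and 0.12 m and z of stand_1 in the frame of tray below 0.03 m and angle between stand_1's own z axis and vertical below 0.35 rad and x of card_1 in the frame of tray between -0.1 and 0.1 m and y of card_1 in the frame of tray between -0.14 and 0.14 m and z of card_1 in the frame of tray below 0.075 m and linear speed of each of stand_1, card_1 below 0.02 m/s and distance of each of stand_2, stand_3 from where it was at the start of the episode below 0.05 m and angle between each of stand_2, stand_3's own z axis and vertical below 0.1 rad and distance between card_2 and stand_2 below 0.091 m and angle between the z axis of card_2 and the z axis of stand_2, either way round below 0.25 rad and distance between card_3 and stand_3 below 0.091 m and angle between the z axis of card_3 and the z axis of stand_3, either way round below 0.25 rad) or (x of stand_2 in the frame of tray between -0.08 and 0.08 m and y of stand_2 in the frame of tray between -0.12 and 0.12 m and z of stand_2 in the frame of tray below 0.03 m and angle between stand_2's own z axis and vertical below 0.35 rad and x of card_2 in the frame of tray between -0.1 and 0.1 m and y of card_2 in the frame of tray between -0.14 and 0.14 m and z of card_2 in the frame of tray below 0.075 m and linear speed of each of stand_2, card_2 below 0.02 m/s and distance of each of stand_1, stand_3 from where it was at the start of the episode below 0.05 m and angle between each of stand_1, stand_3's own z axis and vertical below 0.1 rad and distance between card_1 and stand_1 below 0.091 m and angle between the z axis of card_1 and the z axis of stand_1, either way round below 0.25 rad and distance between card_3 and stand_3 below 0.091 m and angle between the z axis of card_3 and the z axis of stand_3, either way round below 0.25 rad) or (x of stand_3 in the frame of tray between -0.08 and 0.08 m and y of stand_3 in the frame of tray between -0.12 and 0.12 m and z of stand_3 in the frame of tray below 0.03 m and angle between stand_3's own z axis and vertical below 0.35 rad and x of card_3 in the frame of tray between -0.1 and 0.1 m and y of card_3 in the frame of tray between -0.14 and 0.14 m and z of card_3 in the frame of tray below 0.075 m and linear speed of each of stand_3, card_3 below 0.02 m/s and distance of each of stand_1, stand_2 from where it was at the start of the episode below 0.05 m and angle between each of stand_1, stand_2's own z axis and vertical below 0.1 rad and distance between card_1 and stand_1 below 0.091 m and angle between the z axis of card_1 and the z axis of stand_1, either way round below 0.25 rad and distance between card_2 and stand_2 below 0.091 m and angle between the z axis of card_2 and the z axis of stand_2, either way round below 0.25 rad))); the robot touches nothing.
It fails at once if a stand is knocked over (angle between any of stand_1, stand_2, stand_3's own z axis and vertical above 1.2 rad).
It fails at once if a bystander is moved by more than 30 mm or knocked over (distance of any of can_1, can_2, jar, fish_can, spice_jar, carton from where it was at the start of the episode above 0.03 m).
It also fails if it takes over 72 s, if anything falls off the work surface, if the arm or the gripper's body presses on something with over 40 N, if the wrist force passes 120 N, or if a joint passes its speed limit or range.

### The arm

A 6-joint arm with a two-finger parallel gripper is mounted at the origin on the work surface. World frame = base frame: x ahead of the robot, y to its left, z up, the work surface at z = 0. Lengths are in m, angles in rad, forces in N, time in s.
With the tool pointing down it reaches from about 0.3 to 0.825 m from the base axis. Payload 5.4 kg.
Tool frame: the origin (TCP) lies at the very end of the fingers, on their centre line; the grasp point (between the pads) lies 19 mm behind it; z points along the fingers, y is the line along which they close (so a half turn about z gives the same grasp; the last joint's range is limited). The gripper opens to 92 mm and grips with 3 to 60 N. Pads are 20 mm wide; open, the fingers measure 128 mm over their backs; the gripper's body (75 mm by 189 mm) begins 69 mm behind the grasp point.
Start: joints at [1.045, 0.158, 1.597, -0, 1.386, -0.21], TCP at [0.179, 0.547, 0.215] pointing down, gripper open.
Joint ranges: [-2.91, 2.91], [-0.94, 2.29], [0.18, 2.7], [-1.29, 4.43], [0.17, 2.64], [-3, 3]. Speed limits (rad/s): [2.57, 2.57, 3.14, 3.14, 3.14, 3.14].

### API

Orientations are given as a unit quaternion [w, x, y, z].
In Python, from workcell import env gives the robot as it stands.
- The arm moves only by the tool carry_out, never from a script. Its arguments are lists of equal length, an entry for each row: "gripper": the closure, from -1 (fully open) to 1 (shut); "offset": the shift along the world's x, y, z in mm, a list of three; "angular": the turn, a rotation vector about the world's x, y, z in rad, a list of three. A call has 1 to 8 rows; each row is the pose to reach, as a shift and turn from the pose commanded when the call began; what a row does not reach only later rows make up. A row lasts 1/12 s, in which the tool goes at most 41.7 mm and 7.16 degrees, less where a joint would pass 70% of its speed; a pose out of reach is approached as far as the arm can. A call with a gripper value outside its range is refused whole. The fingers move at their own pace and stop on an object; "squeeze" is the grip in N (left out, the last holds). Time passes only in rows, so rows that repeat a pose let the fingers close. It gives the time, the measured TCP pose, the force, the opening and the grip force at its end, in the units of the state.
- env.read_state(): the state, without advancing time (a new reading comes with each control period).
- env.capture(name): name is "scene" or "top"; returns a dict with "pixels" (480x640x3 uint8, red, green, blue), "fx", "fy", "cx", "cy" (pixels), "camera_from_world" (4x4, takes a point from world to camera coordinates). Camera axes: x right, y up, looking along -z (the intrinsics and any distortion apply to the point x, -y, -z); pixel columns grow to the right and rows downward; lengths in m; the calibration is good to about 2 mm. A picture is of the moment at which its call begins. There is no depth.
- env.job_done(): hands the job in; it is judged then, once.
The state is a dict: "time_s": time; "joint_pos": joint angles; "joint_vel": joint speeds; "joint_efforts": joint torques, N m; "position": TCP position; "orientation": TCP orientation; "force": force on the tool from outside, world axes, zero at the start; "torque": the same for the moment, N m; "gripper_width": finger opening in m; "grasp_force": force on a finger pad.
Only numpy, scipy, OpenCV 4.12 (cv2) and the standard library are available. Lean on these libraries where they do the work, as an engineer would, in place of code of your own. Each camera call takes 0.05 s, during which the arm holds its last target. There are 200 camera calls.

## Working session

There is one attempt and no reset: what is moved stays moved. The work goes in short steps, Python scripts to look and compute and a tool call to move; the robot and the scene stay as the last step left them, time stands still between calls to the robot, and variables do not carry over. Pictures are saved under pics/ and viewed, at most 10 in all, crops included, and the job is handed in when it is done.

Besides the shell and the picture viewer there is one more tool, called after "Call:" by a JSON object that holds its "name" and its "arguments", one argument or row to a line. carry_out: Moves the arm, as the interface text tells. Its arguments: {"type":"object","properties":{"gripper":{"type":"array"},"offset":{"type":"array"},"angular":{"type":"array"},"squeeze":{"type":"number"}},"required":["gripper","offset","angular"]}

```bash
mkdir -p pics
cat > h.py <<'E'
import numpy as np, cv2
from workcell import env
def cam(n):
    d=env.capture(n); d['M']=np.array(d['camera_from_world']); d['pixels']=np.array(d['pixels']); return d
def ray(d,u,v):
    x=(u-d['cx'])/d['fx']; y=(v-d['cy'])/d['fy']
    R=d['M'][:3,:3]; o=-R.T@d['M'][:3,3]
    return o,R.T@np.array([x,-y,-1.])
def onz(d,u,v,z):
    o,r=ray(d,u,v); return o+r*(z-o[2])/r[2]
def proj(d,p):
    c=d['M'][:3,:3]@np.array(p)+d['M'][:3,3]
    return np.array([d['cx']+d['fx']*c[0]/-c[2], d['cy']+d['fy']*-c[1]/-c[2]])
E
python3 - <<'E'
from h import *
for n in("scene","top"):
    d=cam(n); cv2.imwrite(f"pics/{n}0.png",d['pixels'][:,:,::-1]); print(n,{k:v for k,v in d.items() if k not in('pixels','M')})
print(env.read_state())
E
```

```text
scene {'fx': 574.0454996835873, 'fy': 574.0454996835873, 'cx': 321.12407048921085, 'cy': 244.46324987846563, 'camera_from_world': array([[ 0.86772127,  0.49703968, -0.00337121, -0.51172473],
       [-0.30867632,  0.54417179,  0.78012563,  0.10486729],
       [ 0.38958791, -0.67589098,  0.62561381, -1.45029885],
       [ 0.        ,  0.        ,  0.        ,  1.        ]])}
top {'fx': 565.0523114906492, 'fy': 565.0523114906492, 'cx': 318.5837054109888, 'cy': 231.36291030328348, 'camera_from_world': array([[ 0.00287272, -0.99999328, -0.00227978,  0.00188636],
       [ 0.99219675,  0.00256613,  0.12465566, -0.57262694],
       [-0.12464897, -0.00262009,  0.99219744, -1.18068974],
       [ 0.        ,  0.        ,  0.        ,  1.        ]])}
{'time_s': 0.1, 'joint_pos': array([ 1.04488111e+00,  1.58996963e-01,  1.59809389e+00, -3.10952970e-05,
        1.38618268e+00, -2.10112586e-01]), 'joint_vel': array([ 0.00024379, -0.00063755, -0.00411869,  0.0011704 , -0.00066167,
        0.00060566]), 'joint_efforts': array([-2.81640132e-04, -3.86502671e+01, -3.22960210e+01,  7.03049242e-02,
        3.40165535e-02, -6.73918998e-05]), 'position': array([0.17833266, 0.54605818, 0.21371745]), 'orientation': array([-2.88100518e-04,  1.57243093e-01,  9.87559569e-01, -7.89662644e-04]), 'force': array([-0.23875686, -0.14311394,  0.93688959]), 'torque': array([-0.0164801 , -0.08074613,  0.04239656]), 'grasp_force': 0.0, 'gripper_width': 0.09207785731107011}
```

View pics/scene0.png

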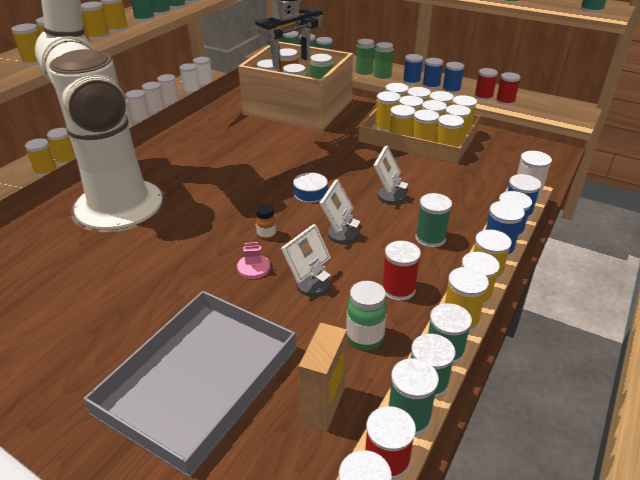

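View pics/top0.png

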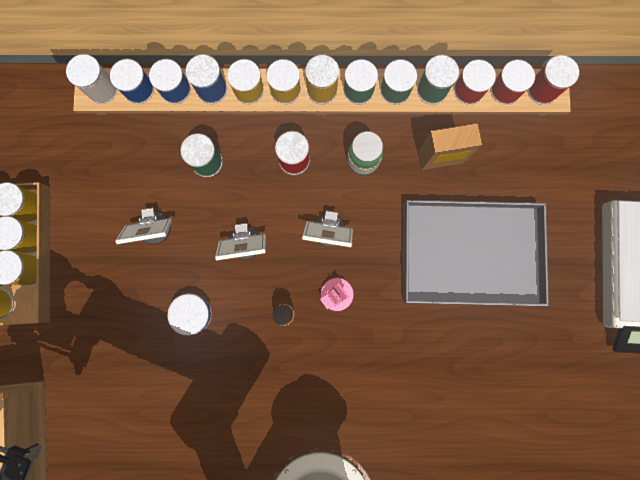

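The scene view shows three stands in a row (scene px (307,258), (338,210), (390,175)), the pink decoy at (254,262), and the tray lower left. In the top view the cards are at (143,230), (241,246), (328,233), the tray is centred near (475,252), and groceries sit behind and in front.

Run:
```python
from h import *
d=cam("top"); im=np.ascontiguousarray(d['pixels'][:,:,::-1])
print("cam",-d['M'][:3,:3].T@d['M'][:3,3])
c=im[195:275,105:365]; cv2.imwrite("pics/crop.png",cv2.resize(c,None,fx=3,fy=3,interpolation=cv2.INTER_CUBIC))
g=im.min(2).astype(int); sat=im.max(2).astype(int)-g
m=((g>110)&(sat<60)).astype(np.uint8)
n,l,s,ce=cv2.connectedComponentsWithStats(m)
for i in range(1,n):
    x,y,w,h,a=s[i]
    if 105<x<365 and 195<y<275 and a>60: 
        r=cv2.minAreaRect(np.argwhere(l==i)[:,::-1].astype(np.float32)); print(s[i],ce[i],r,cv2.boxPoints(r).round(1).tolist())
# tray corners (outer top rim z=.045)
for p in[(404,198),(547,202),(547,305),(404,303)]: print(p,onz(d,*p,.045).round(3))
```

```text
cam [4.20981410e-01 2.62272104e-04 1.24286283e+00]
[115 208  56  36 897] [143.79710145 228.42809365] ((141.6387176513672, 224.40170288085938), (30.791580200195312, 57.70570755004883), 81.25383758544922) [[110.80000305175781, 213.60000610351562], [167.8000030517578, 204.8000030517578], [172.5, 235.1999969482422], [115.5, 244.0]]
[302 211  51  37 976] [328.16803279 231.41905738] ((328.79730224609375, 227.21621704101562), (49.977291107177734, 32.715396881103516), 9.462323188781738) [[301.5, 239.1999969482422], [306.79998779296875, 207.0], [356.1000061035156, 215.1999969482422], [350.79998779296875, 247.5]]
[215 223  51  38 979] [240.64964249 244.48825332] ((238.9451904296875, 240.3524169921875), (32.92961883544922, 52.537086486816406), 82.14668273925781) [[210.6999969482422, 227.60000610351562], [262.70001220703125, 220.5], [267.20001220703125, 253.10000610351562], [215.1999969482422, 260.29998779296875]]
(404, 198) [ 0.644 -0.18   0.045]
(547, 202) [ 0.636 -0.487  0.045]
(547, 305) [ 0.417 -0.477  0.045]
(404, 303) [ 0.42  -0.177  0.045]
```

View pics/crop.png

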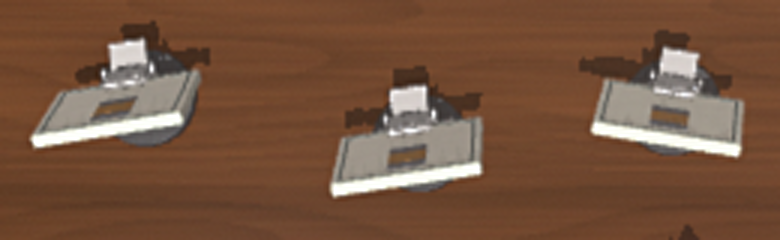

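The crop shows each card's bright upper-edge strip: (crop px/3 + offset) around (141,240), (240,256), (327,242). I'll use those strips at z≈0.1146.

```bash
cat > strips.py <<'E'
from h import *
def strips(d,z=.1146,box=(105,365,195,280),amin=60):
    im=d['pixels']; m=(im.min(2)>195).astype(np.uint8)
    x0,x1,y0,y1=box; k=np.zeros_like(m); k[y0:y1,x0:x1]=m[y0:y1,x0:x1]
    n,l,s,ce=cv2.connectedComponentsWithStats(k); out=[]
    for i in range(1,n):
        if s[i][4]<amin or s[i][2]<30: continue
        r=cv2.minAreaRect(np.argwhere(l==i)[:,::-1].astype(np.float32)); b=cv2.boxPoints(r)
        P=np.array([onz(d,*p,z)[:2] for p in b])
        e=[P[1]-P[0],P[2]-P[1]]; e.sort(key=np.linalg.norm); w=e[1]*(1 if e[1][1]>0 else -1)
        yaw=np.arctan2(-w[0],w[1]); c=P.mean(0)
        R=np.array([np.cos(yaw),np.sin(yaw)])
        out.append((c,yaw,[np.linalg.norm(q)for q in e],c+.036*R))
        print("edge c",c.round(4),"yaw %.3f"%yaw,"size",np.round(out[-1][2],4),"stand",out[-1][3].round(4))
    return out
E
python3 - <<'E'
from strips import *
d=cam("top"); o=strips(d)
s=cam("scene")
im=s['pixels'][:,:,::-1].copy()
for c,y,_,st in o:
    w=np.array([-np.sin(y),np.cos(y)])
    for k in(-.05,.05): cv2.circle(im,tuple(proj(s,[*(c+k*w),.1146]).astype(int)),1,(0,0,255),-1)
    cv2.circle(im,tuple(proj(s,[*st,.012]).astype(int)),1,(0,255,0),-1)
cv2.imwrite("pics/chk.png",cv2.resize(im[120:320,230:450],None,fx=3,fy=3))
E
```

```text
edge c [0.549  0.3614] yaw 0.166 size [0.0074 0.0993] stand [0.5845 0.3674]
edge c [ 0.5432 -0.0127] yaw -0.155 size [0.0074 0.0991] stand [ 0.5788 -0.0182]
edge c [0.5162 0.1604] yaw 0.152 size [0.0073 0.0979] stand [0.5518 0.1659]
```

View pics/chk.png

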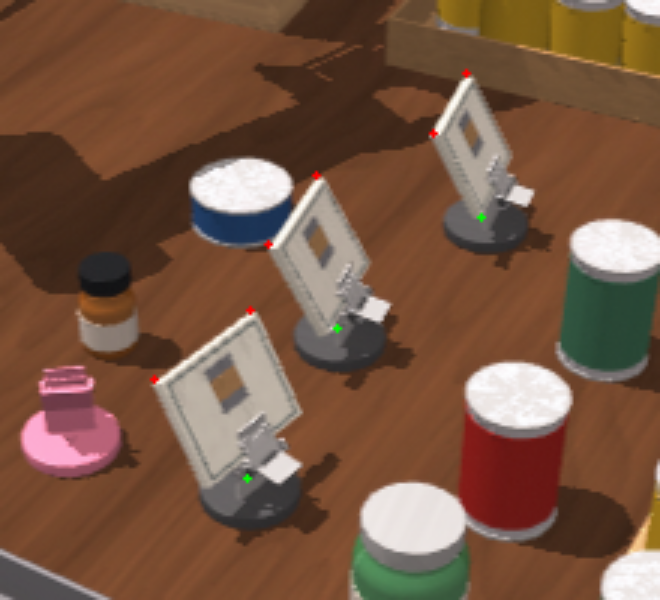

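```bash
cat > plan.py <<'E'
from h import *
from scipy.spatial.transform import Rotation as Ro
def cur():
    s=env.read_state(); q=s['orientation']; return s,np.array(s['position']),Ro.from_quat([*q[1:],q[0]])
def lean(yaw,t=np.pi/6):
    c,s=np.cos(yaw),np.sin(yaw); z=np.array([np.sin(t)*c,np.sin(t)*s,-np.cos(t)]); y=np.array([np.cos(t)*c,np.cos(t)*s,np.sin(t)])
    return Ro.from_matrix(np.c_[np.cross(y,z),y,z])
def go(p,R):
    s,p0,R0=cur(); print("t %.1f"%s['time_s'],"F",np.round(s['force'],1),"offset mm",((np.array(p)-p0)*1e3).round(1),"ang",(R*R0.inv()).as_rotvec().round(4))
E
cat > cards.py <<'E'
from plan import *
C={'A':([.549,.3614],.166),'B':([.5162,.1604],.152),'C':([.5432,-.0127],-.155)}
def card(k,depth):  # TCP depth along the board below the upper edge (negative: beyond it)
    c,y=C[k]; R=lean(y); return np.array([*c,.1146])+depth*R.as_matrix()[:,2],R
E
python3 - <<'E'
from cards import *
go(*card('A',-.06)); 
for k in 'ABC': print(k,[card(k,x)[0].round(4).tolist() for x in(-.06,.033)])
E
```

```text
t 0.2 F [-1.2  0.4 -0.3] offset mm [ 341.  -189.9  -47.6] ang [ 0.3591 -0.4176 -1.063 ]
A [[0.5194, 0.3564, 0.1666], [0.5653, 0.3641, 0.086]]
B [[0.4865, 0.1559, 0.1666], [0.5325, 0.1629, 0.086]]
C [[0.5136, -0.0081, 0.1666], [0.5595, -0.0152, 0.086]]
```

Call:
{"name": "carry_out", "arguments": {
  "gripper": [-0.3,-0.3,-0.3,-0.3,-0.3,-0.3,-0.3,-0.3],
  "offset": [
    [40,-22,5],
    [80,-45,10],
    [120,-67,10],
    [160,-90,10],
    [200,-112,10],
    [240,-134,10],
    [280,-156,10],
    [310,-172,10]
  ],
  "angular": [
    [0.035,-0.04,-0.105],
    [0.07,-0.08,-0.21],
    [0.105,-0.12,-0.315],
    [0.14,-0.163,-0.415],
    [0.175,-0.204,-0.52],
    [0.21,-0.245,-0.625],
    [0.245,-0.286,-0.73],
    [0.28,-0.326,-0.83]
  ],
  "squeeze": 30
}}

```text
time_s: 0.92
position: [0.471, 0.3834, 0.2249]
orientation: [0.135, 0.538, 0.817, 0.159]
force: [0.3, -0.0, -0.8]
gripper_width: 0.0598
grasp_force: 0.0
```

```bash
python3 -c "
from cards import *
go(*card('A',-.06));go(*card('A',.033));print(cur()[0]['gripper_width'],cur()[0]['joint_pos'].round(2))"
```

```text
t 0.9 F [ 0.3 -0.  -0.8] offset mm [ 48.4 -27.  -58.3] ang [ 0.0769 -0.0886 -0.2276]
t 0.9 F [ 0.3 -0.  -0.8] offset mm [  94.3  -19.3 -138.9] ang [ 0.0769 -0.0886 -0.2276]
0.059818113841764 [ 0.54 -0.05  1.85 -0.13  0.94  0.19]
```

Call:
{"name": "carry_out", "arguments": {
  "gripper": [-0.3,-0.3,-0.3,-0.3,-0.3],
  "offset": [
    [15,-9,-28],
    [31,-18,-57],
    [31,-18,-57],
    [31,-18,-57],
    [31,-18,-57]
  ],
  "angular": [
    [0.039,-0.046,-0.116],
    [0.079,-0.092,-0.233],
    [0.079,-0.092,-0.233],
    [0.079,-0.092,-0.233],
    [0.079,-0.092,-0.233]
  ]
}}

```text
time_s: 1.33
position: [0.5007, 0.3678, 0.1692]
orientation: [0.168, 0.623, 0.738, 0.198]
force: [0.9, 0.3, 1.1]
gripper_width: 0.0594
grasp_force: 0.0
```

```bash
python3 -c "
from cards import *
go(*card('A',-.06));go(*card('A',.033))
d=cam('scene');im=d['pixels'][60:300,260:500,::-1];cv2.imwrite('pics/a1.png',cv2.resize(im,None,fx=2.4,fy=2.4))"
```

```text
t 1.3 F [0.9 0.3 1.1] offset mm [ 18.7 -11.3  -2.6] ang [ 0.0001  0.0019 -0.0029]
t 1.3 F [0.9 0.3 1.1] offset mm [ 64.6  -3.7 -83.1] ang [ 0.0001  0.0019 -0.0029]
```

View pics/a1.png

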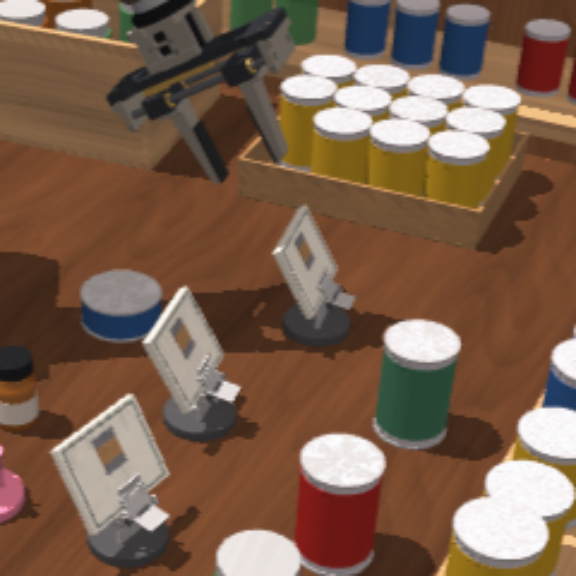

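The crop shows the gripper leaning like the board, above and behind card A at (305,260), fingers straddling its plane; now descending along the lean.

Call:
{"name": "carry_out", "arguments": {
  "gripper": [-0.3,-0.3,-0.3,-0.3,-0.3,-0.3,-0.3,-0.3],
  "offset": [
    [19,-11,-3],
    [19,-11,-3],
    [30,-9,-23],
    [42,-8,-43],
    [53,-6,-63],
    [64.5,-4,-83],
    [64.5,-4,-83],
    [64.5,-4,-83]
  ],
  "angular": [
    [0,0.002,-0.003],
    [0,0.002,-0.003],
    [0,0.002,-0.003],
    [0,0.002,-0.003],
    [0,0.002,-0.003],
    [0,0.002,-0.003],
    [0,0.002,-0.003],
    [0,0.002,-0.003]
  ]
}}

```text
time_s: 2.05
position: [0.5649, 0.3634, 0.085]
orientation: [0.167, 0.625, 0.737, 0.197]
force: [0.3, 0.7, 0.6]
gripper_width: 0.0598
grasp_force: 0.0
```

```bash
python3 -c "
from cards import *
go(*card('A',.033))
d=cam('scene');im=d['pixels'][110:260,320:520,::-1];cv2.imwrite('pics/a2.png',cv2.resize(im,None,fx=3,fy=3))"
```

```text
t 2.0 F [0.3 0.7 0.6] offset mm [0.4 0.7 1. ] ang [ 0.0004 -0.0014  0.0023]
```

View pics/a2.png

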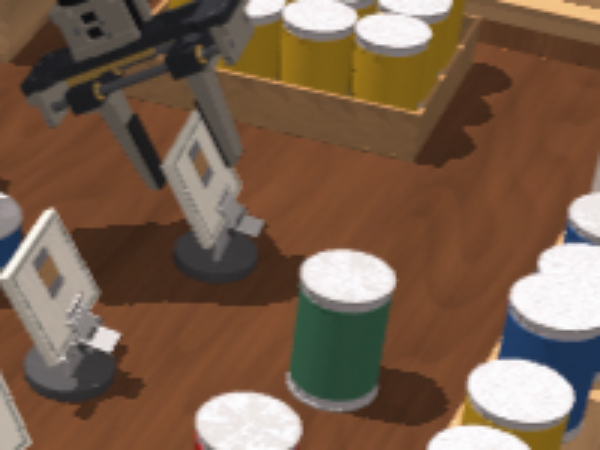

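The crop shows card A's upper edge ((190,125) in the crop) between the two fingers, so closing.

Call:
{"name": "carry_out", "arguments": {
  "gripper": [0.3,0.7,1,1,1,1,1,1],
  "offset": [
    [0,0,0],
    [0,0,0],
    [0,0,0],
    [0,0,0],
    [0,0,0],
    [0,0,0],
    [0,0,0],
    [0,0,0]
  ],
  "angular": [
    [0,0,0],
    [0,0,0],
    [0,0,0],
    [0,0,0],
    [0,0,0],
    [0,0,0],
    [0,0,0],
    [0,0,0]
  ],
  "squeeze": 30
}}

```text
time_s: 2.77
position: [0.5652, 0.3629, 0.0848]
orientation: [0.167, 0.625, 0.736, 0.197]
force: [2.6, 0.1, 4.6]
gripper_width: 0.0084
grasp_force: 2.5
```

Call:
{"name": "carry_out", "arguments": {
  "gripper": [1,1,1,1,1,1,1,1],
  "offset": [
    [0,0,0],
    [0,0,0],
    [-2,-0.3,3.5],
    [-4,-0.7,7],
    [-6,-1,10.4],
    [-8,-1.3,13.9],
    [-10,-1.7,17.3],
    [-10,-1.7,17.3]
  ],
  "angular": [
    [0,0,0],
    [0,0,0],
    [0,0,0],
    [0,0,0],
    [0,0,0],
    [0,0,0],
    [0,0,0],
    [0,0,0]
  ]
}}

```text
time_s: 3.43
position: [0.5548, 0.3613, 0.1026]
orientation: [0.167, 0.625, 0.736, 0.197]
force: [0.5, 1.0, -5.4]
gripper_width: 0.0074
grasp_force: 30.0
```

```bash
python3 -c "
from cards import *
go(*card('A',.013)); print(cur()[0]['grasp_force'])
d=cam('scene');im=d['pixels'][110:260,320:520,::-1];b=cv2.imread('pics/a2.png')
cv2.imwrite('pics/a3.png',cv2.resize(im,None,fx=3,fy=3))"
```

```text
t 3.4 F [ 0.5  1.  -5.4] offset mm [0.6 1.2 0.7] ang [-0.0003 -0.0005  0.003 ]
29.99901294708252
```

View pics/a3.png

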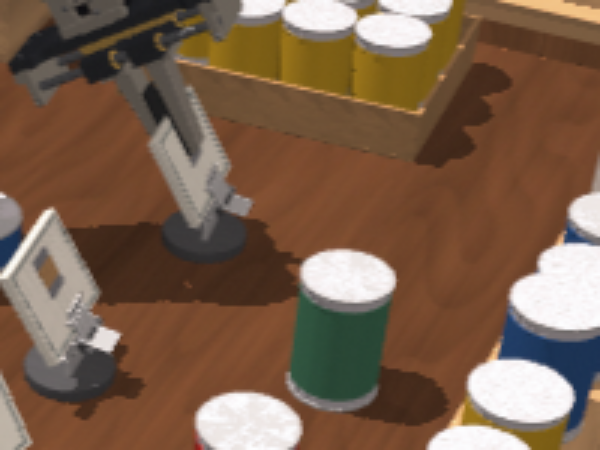

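Stand A's foot rose with the card (from crop (216,255) to (204,236), about −5 N): its clip is sound. Setting it back.

Call:
{"name": "carry_out", "arguments": {
  "gripper": [1,1,1,1,1,1,1,1],
  "offset": [
    [2,0.3,-3.5],
    [4,0.7,-7],
    [6,1,-10.4],
    [8,1.4,-13.9],
    [9,1.6,-15.6],
    [10,1.7,-17.3],
    [10,1.7,-17.3],
    [10,1.7,-17.3]
  ],
  "angular": [
    [0,0,0],
    [0,0,0],
    [0,0,0],
    [0,0,0],
    [0,0,0],
    [0,0,0],
    [0,0,0],
    [0,0,0]
  ]
}}

```text
time_s: 4.15
position: [0.5653, 0.363, 0.0847]
orientation: [0.167, 0.625, 0.736, 0.197]
force: [0.5, 0.6, -3.5]
gripper_width: 0.0078
grasp_force: 30.0
```

Call:
{"name": "carry_out", "arguments": {
  "gripper": [0.6,0.2,-0.2,-0.3,-0.3,-0.3,-0.3,-0.3],
  "offset": [
    [0,0,0],
    [0,0,0],
    [0,0,0],
    [0,0,0],
    [0,0,0],
    [0,0,0],
    [-10,-1.7,17.3],
    [-20,-3.4,34.6]
  ],
  "angular": [
    [0,0,0],
    [0,0,0],
    [0,0,0],
    [0,0,0],
    [0,0,0],
    [0,0,0],
    [0,0,0],
    [0,0,0]
  ]
}}

```text
time_s: 4.82
position: [0.5442, 0.3588, 0.1181]
orientation: [0.167, 0.626, 0.737, 0.196]
force: [-0.3, 0.1, -0.3]
gripper_width: 0.0588
grasp_force: 0.0
```

```bash
python3 -c "
from cards import *
go(*card('A',-.06));go(*card('B',-.06));go(*card('B',.033));print(cur()[0]['gripper_width'])"
```

```text
t 4.8 F [-0.3  0.1 -0.3] offset mm [-24.7  -2.4  48.4] ang [ 0.0013 -0.0034  0.0036]
t 4.8 F [-0.3  0.1 -0.3] offset mm [ -57.6 -203.    48.4] ang [ 0.0012 -0.0034 -0.0104]
t 4.8 F [-0.3  0.1 -0.3] offset mm [ -11.6 -195.9  -32.1] ang [ 0.0012 -0.0034 -0.0104]
0.05882142664734385
```

Call:
{"name": "carry_out", "arguments": {
  "gripper": [-0.3,-0.3,-0.3,-0.3,-0.3,-0.3,-0.3,-0.3],
  "offset": [
    [-13,-2,24],
    [-25,-2,49],
    [-32,-42,49],
    [-39,-82,49],
    [-46,-122,49],
    [-52,-162,49],
    [-58,-203,49],
    [-58,-203,49]
  ],
  "angular": [
    [0,0,0],
    [0,0,0],
    [0,0,0],
    [0,0,0],
    [0,-0.003,-0.01],
    [0,-0.003,-0.01],
    [0,-0.003,-0.01],
    [0,-0.003,-0.01]
  ]
}}

```text
time_s: 5.48
position: [0.4871, 0.1499, 0.1681]
orientation: [0.171, 0.631, 0.731, 0.196]
force: [0.4, 0.1, 0.7]
gripper_width: 0.06
grasp_force: 0.0
```

```bash
python3 -c "
from cards import *
from strips import strips
go(*card('B',-.06));go(*card('B',.033))
strips(cam('top'))"
```

```text
t 5.5 F [0.4 0.1 0.7] offset mm [-0.5  6.  -1.5] ang [0.0021 0.0032 0.0072]
t 5.5 F [0.4 0.1 0.7] offset mm [ 45.5  13.  -82.1] ang [0.0021 0.0032 0.0072]
edge c [0.5482 0.3621] yaw 0.164 size [0.0075 0.0977] stand [0.5837 0.368 ]
edge c [ 0.5431 -0.0133] yaw -0.155 size [0.0071 0.0977] stand [ 0.5787 -0.0189]
```

Call:
{"name": "carry_out", "arguments": {
  "gripper": [-0.3,-0.3,-0.3,-0.3,-0.3,-0.3,-0.3,-0.3],
  "offset": [
    [0,1,0],
    [0,1,0],
    [11,3,-21],
    [23,5,-42],
    [34,6,-62],
    [45.5,8,-82],
    [45.5,8,-82],
    [45.5,8,-82]
  ],
  "angular": [
    [0,0,0],
    [0,0,0],
    [0,0,0],
    [0,0,0],
    [0,0,0],
    [0,0,0],
    [0,0,0],
    [0,0,0]
  ]
}}

```text
time_s: 6.2
position: [0.5312, 0.1664, 0.0845]
orientation: [0.167, 0.628, 0.734, 0.196]
force: [0.3, -0.0, 0.2]
gripper_width: 0.0595
grasp_force: 0.0
```

Call:
{"name": "carry_out", "arguments": {
  "gripper": [0.3,0.7,1,1,1,1,1,1],
  "offset": [
    [0,0,0],
    [0,0,0],
    [0,0,0],
    [0,0,0],
    [0,0,0],
    [0,0,0],
    [0,0,0],
    [0,0,0]
  ],
  "angular": [
    [0,0,0],
    [0,0,0],
    [0,0,0],
    [0,0,0],
    [0,0,0],
    [0,0,0],
    [0,0,0],
    [0,0,0]
  ],
  "squeeze": 30
}}

```text
time_s: 6.87
position: [0.5326, 0.1644, 0.0863]
orientation: [0.169, 0.629, 0.733, 0.197]
force: [-0.3, 0.4, 0.3]
gripper_width: 0.0083
grasp_force: 0.2
```

```bash
python3 -c "
from cards import *
go(*card('B',.033)); print(cur()[0]['gripper_width'],cur()[0]['grasp_force'])"
```

```text
t 6.9 F [-0.3  0.4  0.3] offset mm [-0.  -1.5 -0.3] ang [-0.      0.0023 -0.0006]
0.008334230238964688 0.21697651594877243
```

Pull B by 20 mm (two settle rows first).

Call:
{"name": "carry_out", "arguments": {
  "gripper": [1,1,1,1,1,1,1,1],
  "offset": [
    [0,0,0],
    [0,0,0],
    [-2,-0.3,3.5],
    [-4,-0.6,7],
    [-6,-0.9,10.4],
    [-8,-1.2,13.9],
    [-10,-1.5,17.3],
    [-10,-1.5,17.3]
  ],
  "angular": [
    [0,0,0],
    [0,0,0],
    [0,0,0],
    [0,0,0],
    [0,0,0],
    [0,0,0],
    [0,0,0],
    [0,0,0]
  ]
}}

```text
time_s: 7.53
position: [0.523, 0.163, 0.1048]
orientation: [0.17, 0.628, 0.733, 0.198]
force: [1.2, 0.7, -0.6]
gripper_width: 0.0084
grasp_force: 30.0
```

```bash
python3 -c "
from cards import *
go(*card('B',.013)); 
d=cam('scene');im=d['pixels'][140:290,260:460,::-1]
cv2.imwrite('pics/b1.png',cv2.resize(im,None,fx=3,fy=3))"
```

```text
t 7.5 F [ 1.2  0.7 -0.6] offset mm [-0.4 -1.7 -1.5] ang [-0.0001  0.0042 -0.0009]
```

View pics/b1.png

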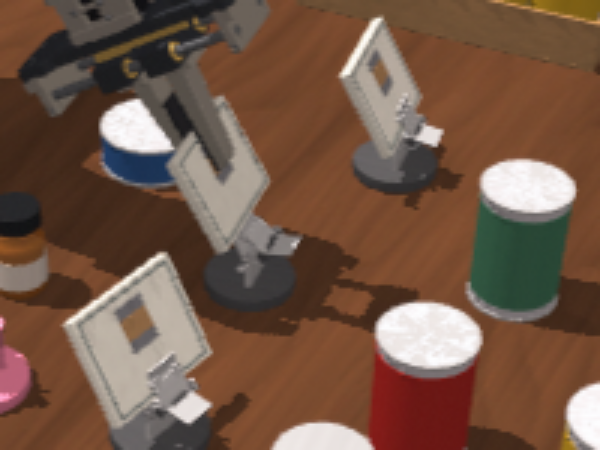

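The crop shows card B drawn partway out (lower edge at (222,250), free of the clip at (270,240)) while its foot stays at (250,278), with a force near 1 N: B is the tired stand. I'm drawing the card right out and lifting it.

Call:
{"name": "carry_out", "arguments": {
  "gripper": [1,1,1,1,1,1,1,1],
  "offset": [
    [-6,-1,10],
    [-14,-2,24],
    [-22,-3.3,38],
    [-30,-4.5,52],
    [-30,-4.5,78],
    [-30,-4.5,104],
    [-30,-4.5,130],
    [-30,-4.5,150]
  ],
  "angular": [
    [0,0,0],
    [0,0,0],
    [0,0,0],
    [0,0,0],
    [0,0,0],
    [0,0,0],
    [0,0,0],
    [0,0,0]
  ]
}}

```text
time_s: 8.25
position: [0.493, 0.1585, 0.2562]
orientation: [0.17, 0.628, 0.733, 0.198]
force: [0.7, 0.1, -0.7]
gripper_width: 0.0084
grasp_force: 30.0
```

```bash
python3 -c "
from plan import *
go([.566,-.25,.25],lean(0))
d=cam('top'); im=d['pixels']
g=im.min(2).astype(int); sat=im.max(2).astype(int)-g
m=((g>70)&(sat<25)).astype(np.uint8); m[:, :395]=0; m[:,560:]=0; m[:190]=0; m[320:]=0
n,l,s,ce=cv2.connectedComponentsWithStats(m); i=1+s[1:,4].argmax()
r=cv2.minAreaRect(np.argwhere(l==i)[:,::-1].astype(np.float32)); print('tray floor?',s[i],r,[onz(d,*p,.005)[:2].round(3) for p in cv2.boxPoints(r)])
cv2.imwrite('pics/t2.png',im[:,:,::-1])"
```

```text
t 8.2 F [ 0.7  0.1 -0.7] offset mm [  73.  -408.5   -6.2] ang [ 0.0002  0.005  -0.1527]
tray floor? [  406   200   143   106 13973] ((477.0, 252.5), (105.0, 142.0), 90.0) [array([ 0.647, -0.191]), array([ 0.648, -0.506]), array([ 0.417, -0.495]), array([ 0.416, -0.187])]
```

View pics/t2.png

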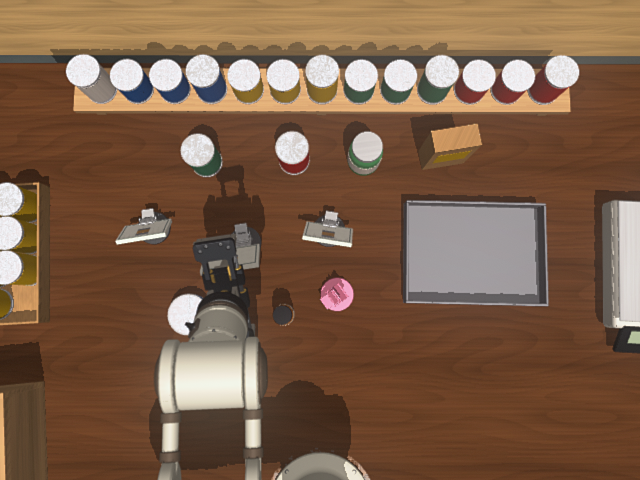

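Top view: the gripper at (220,260) holds the card just beyond the pink decoy side. Stand B stands at (245,235) and C at (328,230). The tray spans (406–548, 200–305). All groceries are in place.

Call:
{"name": "carry_out", "arguments": {
  "gripper": [1,1,1,1,1,1,1,1],
  "offset": [
    [6,-38,0],
    [13,-76,0],
    [20,-114,0],
    [27,-152,0],
    [34,-190,0],
    [41,-228,0],
    [48,-266,0],
    [55,-304,0]
  ],
  "angular": [
    [0,0,-0.02],
    [0,0,-0.04],
    [0,0,-0.06],
    [0,0,-0.08],
    [0,0,-0.1],
    [0,0.005,-0.12],
    [0,0.005,-0.14],
    [0,0.005,-0.15]
  ]
}}

```text
time_s: 8.97
position: [0.5474, -0.1476, 0.253]
orientation: [0.182, 0.683, 0.684, 0.182]
force: [0.2, 0.8, -0.6]
gripper_width: 0.0079
grasp_force: 30.0
```

```bash
python3 -c "
from plan import *
go([.57,-.25,.25],lean(0));go([.57,-.25,.07],lean(0));go([.57,-.25,.050],lean(0))"
```

```text
t 9.0 F [ 0.2  0.8 -0.6] offset mm [  22.6 -102.4   -3. ] ang [-0.0001 -0.0029 -0.0012]
t 9.0 F [ 0.2  0.8 -0.6] offset mm [  22.6 -102.4 -183. ] ang [-0.0001 -0.0029 -0.0012]
t 9.0 F [ 0.2  0.8 -0.6] offset mm [  22.6 -102.4 -203. ] ang [-0.0001 -0.0029 -0.0012]
```

Call:
{"name": "carry_out", "arguments": {
  "gripper": [1,1,1,1,1,1,1,1],
  "offset": [
    [8,-38,0],
    [15,-76,0],
    [23,-112,0],
    [23,-112,-25],
    [23,-112,-63],
    [23,-112,-101],
    [23,-112,-139],
    [23,-112,-170]
  ],
  "angular": [
    [0,0,0],
    [0,0,0],
    [0,0,0],
    [0,0,0],
    [0,0,0],
    [0,0,0],
    [0,0,0],
    [0,0,0]
  ]
}}

```text
time_s: 9.63
position: [0.5691, -0.2567, 0.0797]
orientation: [0.18, 0.683, 0.684, 0.182]
force: [1.0, 0.1, -0.3]
gripper_width: 0.0075
grasp_force: 30.0
```

Call:
{"name": "carry_out", "arguments": {
  "gripper": [1,1,1,1,1,1],
  "offset": [
    [0,0,-8],
    [0,0,-16],
    [0,0,-24],
    [0,0,-30],
    [0,0,-30],
    [0,0,-30]
  ],
  "angular": [
    [0,0,0],
    [0,0,0],
    [0,0,0],
    [0,0,0],
    [0,0,0],
    [0,0,0]
  ]
}}

```text
time_s: 10.13
position: [0.5712, -0.2582, 0.0547]
orientation: [0.183, 0.682, 0.684, 0.182]
force: [0.1, -0.7, 0.3]
gripper_width: 0.0083
grasp_force: 30.0
```

Call:
{"name": "carry_out", "arguments": {
  "gripper": [1,1,1,1,0.7,0.4,0.2,0.0],
  "offset": [
    [0,0,-3],
    [0,0,-6],
    [0,0,-6],
    [0,0,-6],
    [0,0,-6],
    [0,0,-6],
    [0,0,-6],
    [0,0,-6]
  ],
  "angular": [
    [0,0,0],
    [0,0,0],
    [0,0,0],
    [0,0,0],
    [0,0,0],
    [0,0,0],
    [0,0,0],
    [0,0,0]
  ]
}}

```text
time_s: 10.8
position: [0.5704, -0.2574, 0.0474]
orientation: [0.182, 0.682, 0.684, 0.182]
force: [-0.5, 0.7, -0.5]
gripper_width: 0.0319
grasp_force: 0.1
```

Call:
{"name": "carry_out", "arguments": {
  "gripper": [0,0,0,0,0,0,0,0],
  "offset": [
    [0,0,0],
    [-5,0,8.7],
    [-10,0,17],
    [-17,0,30],
    [-25,0,43],
    [-37,0,64],
    [-50,0,87],
    [-65,0,113]
  ],
  "angular": [
    [0,0,0],
    [0,0,0],
    [0,0,0],
    [0,0,0],
    [0,0,0],
    [0,0,0],
    [0,0,0],
    [0,0,0]
  ]
}}

```text
time_s: 11.47
position: [0.5046, -0.2568, 0.1605]
orientation: [0.181, 0.682, 0.684, 0.182]
force: [0.5, -0.1, 0.1]
gripper_width: 0.0458
grasp_force: 0.0
```

Run:
```python
from plan import *
from strips import strips
d=cam('top'); im=d['pixels']; strips(d)
t=im[205:300,410:545]; m=(t.min(2)>165).astype(np.uint8)
n,l,s,ce=cv2.connectedComponentsWithStats(m)
for i in range(1,n):
    if s[i][4]>80:
        r=cv2.minAreaRect(np.argwhere(l==i)[:,::-1].astype(np.float32)); print(s[i],[onz(d,p[0]+410,p[1]+205,.013)[:2].round(3).tolist() for p in cv2.boxPoints(r)])
cv2.imwrite('pics/t3.png',im[190:310,395:560,::-1]); print(t.min(2)[::12,::12])
print(cur()[0]['gripper_width'],cur()[1],cur()[0]['joint_pos'].round(2))
# stand B foot: dark disc / clip pieces
b=im[200:270,205:280]; print(b.min(2)[::5,::5]); cv2.imwrite('pics/standB.png',cv2.resize(b[:,:,::-1],None,fx=4,fy=4))
```

```text
edge c [0.5483 0.3614] yaw 0.162 size [0.0076 0.099 ] stand [0.5839 0.3673]
edge c [ 0.5432 -0.0127] yaw -0.155 size [0.0074 0.0991] stand [ 0.5788 -0.0182]
[ 28  19  25  38 497] [[0.59, -0.257], [0.593, -0.311], [0.513, -0.312], [0.51, -0.259]]
[ 77  51  38  38 194] [[0.496, -0.339], [0.527, -0.382], [0.442, -0.441], [0.412, -0.398]]
[  0  58  41  29 459] [[0.507, -0.196], [0.507, -0.283], [0.446, -0.281], [0.446, -0.195]]
[[ 70  66  64  92  87  81  80  81  82  80  83 107]
 [101 101 100 166 162 165 164 164 164 164 163  58]
 [101 162 162 247 217 164 166 164 164 163 162  62]
 [101 161 128 246  57 102 111 106 164 164 162  63]
 [101 160 100 250  70  72  71 143 164 165 164  63]
 [100 102 101 167  51  52  49 165 166 165 161  63]
 [168 107 100 167  45  67  47 164 164 164 163  65]
 [167 168 166 166  61  41  41  81 164 164 164  64]]
0.045892538752177345 [ 0.50538451 -0.25941602  0.16684515] [-0.93 -0.14  2.08  0.52  0.93 -1.19]
[[ 48  48  47  44  44  44  45  45  46  47  48  45  45  46  47]
 [ 47  45  46  46  48  48  47  48  48  49  47  48  46  47  48]
 [ 43  42  44  44  44  44  45  46  47  47  45  46  48  49  47]
 [ 44  46  41  41  45  43  45  45  33  43  46  44  43  43  42]
 [ 41  42  40  41  44  44  45  33  32  44  44  46  47  47  48]
 [ 31  32  46  48  45  39 252 239 242  32  44  45  44  44  46]
 [ 31  30  34  43  46  46 246 232 235  55  75  43  45  45  46]
 [ 30  30  31  37  44  53 131 161 159 131  96  43  44  43  44]
 [ 30  30  30  32  40  95 178 192 115 108  96  84  46  47  45]
 [ 34  32  32  32  33  95 119 143 251 164  96  79  44  44  42]
 [ 33  32  32  30  29  56  91  95  96  97  97  40  42  41  42]
 [ 33  32  31  32  32  35  73  96  97  99  52  45  45  43  44]
 [ 30  31  32  32  29  31  31  40  35  39  39  38  38  39  31]
 [ 32  32  34  34  32  33  33  39  44  45  42  32  28  29  30]]
```

Run:
```python
from plan import *
d=cam('top'); im=d['pixels'][200:275,205:285].astype(int)
sat=im.max(2)-im.min(2); m=((sat<14)&(im.min(2)>60)).astype(np.uint8)
n,l,s,ce=cv2.connectedComponentsWithStats(m); i=1+s[1:,4].argmax(); p=np.argwhere(l==i)[:,::-1]+[205,200]
L,R,B=p[:,0].min(),p[:,0].max(),p[:,1].max(); sel=p[p[:,1]>=236]
(cx,cy),r=cv2.minEnclosingCircle(sel.astype(np.float32)); print(s[i],L,R,B,(cx,cy,r))
c=onz(d,cx,cy,.012); print("foot",c.round(4),"from extremes",onz(d,(L+R)/2,B-16.5,.012).round(4), "pred",proj(d,[.5518,.1659,.012]).round(1))
w=np.argwhere(im.min(2)>215)[:,::-1]+[205,200]; print("tab",cv2.minAreaRect(w.astype(np.float32)))
yaw=.152; Rd=lean(yaw,0); c=np.array([.5518,.1659]); R=np.array([np.cos(yaw),np.sin(yaw)])
for sgn in(1,-1):
    # fingers close along stand's y: tool y = stand y (or -)
    Rt=lean(yaw+sgn*np.pi/2,0); go([*(c+.001*R),.2],Rt)
```

```text
[ 24  23  32  36 847] 229 260 258 (244.63101196289062, 242.56149291992188, 16.031721115112305)
foot [0.5505 0.1654 0.012 ] from extremes [0.5528 0.1658 0.012 ] pred [244.4 242. ]
tab ((241.56155395507812, 234.99232482910156), (22.20221710205078, 16.00048065185547), 82.87498474121094)
t 11.6 F [1.2 0.  0.3] offset mm [ 46.5 425.9  34.6] ang [-0.4471  0.3928  1.6754]
t 11.6 F [1.2 0.  0.3] offset mm [ 46.5 425.9  34.6] ang [ 0.3775  0.4297 -1.3868]
```

Call:
{"name": "carry_out", "arguments": {
  "gripper": [-0.4,-0.4,-0.4,-0.4,-0.4,-0.4,-0.4,-0.4],
  "offset": [
    [2,20,30],
    [5,58,45],
    [10,96,55],
    [15,134,55],
    [20,172,55],
    [25,210,55],
    [30,248,55],
    [35,286,55]
  ],
  "angular": [
    [0.029,0.033,-0.108],
    [0.058,0.067,-0.216],
    [0.088,0.1,-0.324],
    [0.117,0.134,-0.432],
    [0.147,0.167,-0.54],
    [0.176,0.201,-0.648],
    [0.206,0.234,-0.756],
    [0.235,0.267,-0.864]
  ]
}}

```text
time_s: 12.23
position: [0.53, -0.0558, 0.212]
orientation: [0.104, 0.882, 0.447, 0.111]
force: [-0.0, -1.1, 0.2]
gripper_width: 0.0644
grasp_force: 0.0
```

```bash
python3 -c "
from plan import *
go([.5528,.166,.2],lean(.152-np.pi/2,0)); print(cur()[0]['joint_pos'].round(2),cur()[1])"
```

```text
t 12.2 F [-0.  -1.1  0.2] offset mm [ 22.8 221.8 -12. ] ang [ 0.1955  0.2436 -0.7799]
[-0.34 -0.2   1.98  0.02  1.05  0.28] [ 0.5300185  -0.05581223  0.21204778]
```

Call:
{"name": "carry_out", "arguments": {
  "gripper": [-0.4,-0.4,-0.4,-0.4,-0.4,-0.4,-0.4,-0.4],
  "offset": [
    [3,32,0],
    [6,64,0],
    [9,96,0],
    [12,128,0],
    [15,160,0],
    [18,192,0],
    [22,220,0],
    [22,220,0]
  ],
  "angular": [
    [0.027,0.033,-0.107],
    [0.054,0.067,-0.214],
    [0.08,0.1,-0.32],
    [0.107,0.134,-0.43],
    [0.134,0.167,-0.535],
    [0.16,0.2,-0.64],
    [0.19,0.237,-0.76],
    [0.1955,0.2436,-0.78]
  ]
}}

```text
time_s: 12.9
position: [0.5524, 0.1667, 0.2111]
orientation: [-0.001, 0.997, 0.078, -0.001]
force: [0.6, -0.3, -1.0]
gripper_width: 0.0644
grasp_force: 0.0
```

```bash
python3 -c "
from plan import *
go([.5528,.166,.2],lean(.152-np.pi/2,0)); print(cur()[0]['joint_pos'].round(2),cur()[1])"
```

```text
t 12.9 F [ 0.6 -0.3 -1. ] offset mm [  0.4  -0.7 -11.1] ang [-0.0016 -0.0016 -0.0034]
[0.08 0.17 1.59 0.   1.38 1.5 ] [0.55241559 0.16674963 0.21111748]
```

Call:
{"name": "carry_out", "arguments": {
  "gripper": [-0.4,-0.4,-0.4,-0.4,-0.4,-0.4,-0.4,-0.4],
  "offset": [
    [0,-0.5,-35],
    [0,-0.5,-70],
    [0,-0.5,-105],
    [0,-0.5,-130],
    [0,-0.5,-150],
    [0,-0.5,-167],
    [0,-0.5,-183],
    [0,-0.5,-183]
  ],
  "angular": [
    [0,0,0],
    [0,0,0],
    [0,0,0],
    [0,0,0],
    [0,0,0],
    [0,0,0],
    [0,0,0],
    [0,0,0]
  ]
}}

```text
time_s: 13.57
position: [0.5485, 0.1611, 0.0252]
orientation: [0.001, 0.997, 0.078, -0.003]
force: [-0.2, -0.1, 0.2]
gripper_width: 0.0646
grasp_force: 0.0
```

Call:
{"name": "carry_out", "arguments": {
  "gripper": [0.1,0.3,0.5,0.7,1,1,1,1],
  "offset": [
    [0,0,0],
    [0,0,0],
    [0,0,0],
    [0,0,0],
    [0,0,0],
    [0,0,0],
    [0,0,0],
    [0,0,0]
  ],
  "angular": [
    [0,0,0],
    [0,0,0],
    [0,0,0],
    [0,0,0],
    [0,0,0],
    [0,0,0],
    [0,0,0],
    [0,0,0]
  ],
  "squeeze": 40
}}

```text
time_s: 14.23
position: [0.553, 0.1628, 0.0311]
orientation: [0.0, 0.997, 0.078, 0.002]
force: [-1.7, 5.5, 5.7]
gripper_width: 0.0357
grasp_force: 40.0
```

Call:
{"name": "carry_out", "arguments": {
  "gripper": [1,1,1,1,1,1,1,1],
  "offset": [
    [0,0,5],
    [0,0,20],
    [0,0,50],
    [0,0,85],
    [0,0,120],
    [0,0,150],
    [0,0,170],
    [0,0,170]
  ],
  "angular": [
    [0,0,0],
    [0,0,0],
    [0,0,0],
    [0,0,0],
    [0,0,0],
    [0,0,0],
    [0,0,0],
    [0,0,0]
  ]
}}

```text
time_s: 14.9
position: [0.5548, 0.1615, 0.2047]
orientation: [0.001, 0.997, 0.078, 0.005]
force: [1.5, -0.0, -4.5]
gripper_width: 0.0357
grasp_force: 40.0
```

```bash
python3 -c "
from plan import *
go([.535,-.405,.2],lean(-np.pi/2,0)); s=cur()[0];print(s['gripper_width'],cur()[1],s['force'])"
```

```text
t 14.9 F [ 1.5 -0.  -4.5] offset mm [ -19.8 -566.5   -4.7] ang [ 0.0027  0.0098 -0.1555]
0.03571949041943922 [0.55477726 0.16150514 0.20472319] [ 1.47992834 -0.01869551 -4.49676711]
```

Call:
{"name": "carry_out", "arguments": {
  "gripper": [1,1,1,1,1,1,1,1],
  "offset": [
    [-1,-20,0],
    [-2,-55,0],
    [-4,-91,0],
    [-6,-127,0],
    [-8,-163,0],
    [-9,-199,0],
    [-10,-235,0],
    [-11,-271,0]
  ],
  "angular": [
    [0,0,-0.01],
    [0,0,-0.02],
    [0,0,-0.03],
    [0,0,-0.04],
    [0,0,-0.05],
    [0,0,-0.06],
    [0,0,-0.07],
    [0,0,-0.08]
  ]
}}

```text
time_s: 15.57
position: [0.5391, -0.1106, 0.1968]
orientation: [0.0, 0.999, 0.037, -0.002]
force: [0.6, 0.8, -4.6]
gripper_width: 0.0352
grasp_force: 40.0
```

Call:
{"name": "carry_out", "arguments": {
  "gripper": [1,1,1,1,1,1,1,1],
  "offset": [
    [-1,-36,0],
    [-2,-72,0],
    [-3,-108,0],
    [-4,-144,0],
    [-6,-180,0],
    [-7,-216,0],
    [-8,-252,0],
    [-9,-285,0]
  ],
  "angular": [
    [0,0,-0.01],
    [0,0,-0.02],
    [0,0,-0.03],
    [0,0,-0.04],
    [0,0,-0.05],
    [0,0,-0.06],
    [0,0,-0.07],
    [0,0,-0.075]
  ]
}}

```text
time_s: 16.23
position: [0.5301, -0.3955, 0.1961]
orientation: [-0.001, 1.0, -0.0, -0.002]
force: [-0.1, 0.2, -3.4]
gripper_width: 0.0357
grasp_force: 40.0
```

```bash
python3 -c "
from plan import *
go([.53,-.4,.1],lean(-np.pi/2,0));go([.53,-.4,.038],lean(-np.pi/2,0)); s=cur()[0];print(s['gripper_width'],s['joint_pos'].round(2))"
```

```text
t 16.2 F [-0.1  0.2 -3.4] offset mm [ -0.1  -4.5 -96.1] ang [-0.0013 -0.0031  0.0008]
t 16.2 F [-0.1  0.2 -3.4] offset mm [-1.000e-01 -4.500e+00 -1.581e+02] ang [-0.0013 -0.0031  0.0008]
0.03568092478256979 [-0.82  0.39  1.35 -0.    1.4   0.75]
```

Call:
{"name": "carry_out", "arguments": {
  "gripper": [1,1,1,1,1,1,1,1],
  "offset": [
    [0,-4,-30],
    [0,-6,-65],
    [0,-6,-100],
    [0,-6,-125],
    [0,-6,-142],
    [0,-6,-151],
    [0,-6,-157],
    [0,-6,-157]
  ],
  "angular": [
    [0,0,0],
    [0,0,0],
    [0,0,0],
    [0,0,0],
    [0,0,0],
    [0,0,0],
    [0,0,0],
    [0,0,0]
  ]
}}

```text
time_s: 16.9
position: [0.5309, -0.3991, 0.0405]
orientation: [-0.0, 1.0, 0.0, -0.001]
force: [0.0, 0.4, -4.0]
gripper_width: 0.0354
grasp_force: 40.0
```

Call:
{"name": "carry_out", "arguments": {
  "gripper": [1,1,1,1,1,1],
  "offset": [
    [0,0,-2],
    [0,0,-4],
    [0,0,-6],
    [0,0,-7],
    [0,0,-7],
    [0,0,-7]
  ],
  "angular": [
    [0,0,0],
    [0,0,0],
    [0,0,0],
    [0,0,0],
    [0,0,0],
    [0,0,0]
  ]
}}

```text
time_s: 17.4
position: [0.5323, -0.4002, 0.0362]
orientation: [0.001, 1.0, 0.0, 0.001]
force: [0.3, 0.8, -3.7]
gripper_width: 0.0357
grasp_force: 40.0
```

Call:
{"name": "carry_out", "arguments": {
  "gripper": [1,1,1,1],
  "offset": [
    [0,0,-1],
    [0,0,-2],
    [0,0,-2],
    [0,0,-2]
  ],
  "angular": [
    [0,0,0],
    [0,0,0],
    [0,0,0],
    [0,0,0]
  ]
}}

```text
time_s: 17.73
position: [0.5323, -0.4003, 0.0361]
orientation: [0.001, 1.0, 0.0, 0.001]
force: [-4.3, 3.5, 7.0]
gripper_width: 0.0352
grasp_force: 40.0
```

Call:
{"name": "carry_out", "arguments": {
  "gripper": [1,1,1,1],
  "offset": [
    [0,0,-1],
    [0,0,-1.5],
    [0,0,-1.5],
    [0,0,-1.5]
  ],
  "angular": [
    [0,0,0],
    [0,0,0],
    [0,0,0],
    [0,0,0]
  ]
}}

```text
time_s: 18.07
position: [0.5324, -0.4003, 0.036]
orientation: [0.001, 1.0, 0.0, 0.0]
force: [-7.3, 6.4, 15.8]
gripper_width: 0.0352
grasp_force: 40.0
```

It rests on the tray floor (+z force). Relieve the load, release, and retreat.

Call:
{"name": "carry_out", "arguments": {
  "gripper": [1,1,0.6,0.2,-0.2,-0.5,-0.5,-0.5],
  "offset": [
    [0,0,1.5],
    [0,0,2.5],
    [0,0,2.5],
    [0,0,2.5],
    [0,0,2.5],
    [0,0,2.5],
    [0,0,2.5],
    [0,0,2.5]
  ],
  "angular": [
    [0,0,0],
    [0,0,0],
    [0,0,0],
    [0,0,0],
    [0,0,0],
    [0,0,0],
    [0,0,0],
    [0,0,0]
  ]
}}

```text
time_s: 18.73
position: [0.5322, -0.4001, 0.0346]
orientation: [0.001, 1.0, 0.0, 0.001]
force: [-0.3, 0.8, -0.3]
gripper_width: 0.0616
grasp_force: 0.0
```

Call:
{"name": "carry_out", "arguments": {
  "gripper": [-0.5,-0.5,-0.5,-0.5,-0.5,-0.5,-0.5,-0.5],
  "offset": [
    [0,0,5],
    [0,0,20],
    [0,0,45],
    [0,0,80],
    [0,0,115],
    [-30,0,150],
    [-65,0,170],
    [-100,0,170]
  ],
  "angular": [
    [0,0,0],
    [0,0,0],
    [0,0,0],
    [0,0,0],
    [0,0,0],
    [0,0,0],
    [0,0,0],
    [0,0,0]
  ]
}}

```text
time_s: 19.4
position: [0.4337, -0.4026, 0.2127]
orientation: [0.006, 1.0, 0.001, 0.004]
force: [-0.1, -0.7, -0.1]
gripper_width: 0.069
grasp_force: 0.0
```

```bash
python3 -c "
from plan import *
from strips import strips
d=cam('top'); strips(d); s=cam('scene')['pixels'][:,:,::-1]
cv2.imwrite('pics/end.png',np.hstack([cv2.resize(s,(400,300)),cv2.resize(d['pixels'][:,:,::-1],(400,300))])); print(cur()[1],cur()[0]['force'].round(1))"
```

```text
edge c [0.5484 0.3614] yaw 0.164 size [0.0075 0.099 ] stand [0.5839 0.3673]
[ 0.42887711 -0.40051629  0.20745212] [ 0.1 -1.1 -0.2]
```

View pics/end.png

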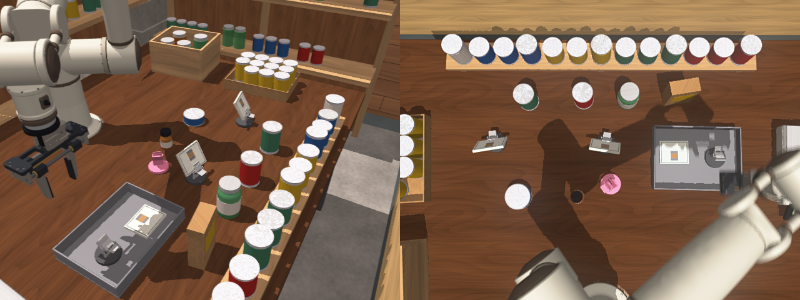

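The final view shows the tired stand upright at (107,255) and its card flat at (145,220), both in the tray. Stands A and C are in place with their cards, nothing was disturbed, and the arm is clear.

```bash
python3 -c "
from workcell import env
print(env.job_done())"
```

```text
the job is handed in; nothing more can be done
None
```

The job is handed in: of the two stands I pulled, the middle one proved tired, and it now stands upright in the mending tray with its card flat beside it. The left one was sound and is back within about 1 mm of its place, the right one was never touched, and no groceries were moved; the hand-in call returned no verdict.

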